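# Lay the cordless soldering iron in its rest

## Robot

A 6-joint arm with a two-finger parallel gripper is mounted at the origin on the work surface. World frame = base frame: x ahead of the robot, y to its left, z up, the work surface at z = 0. Lengths are in m, angles in rad, forces in N, time in s.
With the tool pointing down it reaches from about 0.25 to 0.85 m from the base axis. Payload 12.5 kg.
Tool frame: the origin (TCP) lies at the very end of the fingers, on their centre line; the grasp point (between the pads) lies 19 mm behind it (env.pinch_z is the distance from the TCP to the grasp point, in m); z points along the fingers, y is the line along which they close (so a half turn about z gives the same grasp; the last joint's range is limited). The gripper opens to 93 mm and grips with 3 to 60 N. Pads are 15 mm wide; open, the fingers measure 128 mm over their backs; the gripper's body (75 mm by 188 mm) begins 65 mm behind the grasp point.
Start: joints at [-1.27, 0.351, 1.652, -0, 1.139, -0.085], TCP at [0.207, -0.51, 0.219] pointing down, gripper open.
Joint ranges: [-2.75, 2.75], [-0.79, 2.1], [0.01, 2.65], [-1.57, 4.71], [0.07, 3.14], [-2.87, 2.87]. Speed limits (rad/s): [2.22, 2.22, 2.79, 3.14, 3.14, 3.14].

## Interface

Orientations are given as a unit quaternion [x, y, z, w].
In Python, from rig import env gives the robot as it stands.
- The arm moves only by the tool carry_out, never from a script. Its argument "increments" is a list of rows, each a list of 6 numbers: the shift along the tool's x, y, z in units of 0.15 m (1.0 is 0.15 m), then the turn, a rotation vector about the tool's x, y, z in units of 180 degrees (1.0 is 180 degrees). A call has exactly 8 rows; each row is the pose to reach, as a shift and turn from the pose commanded when the call began, along the tool's axes at that moment, turning the shorter way round; what a row does not reach only later rows make up. A row lasts 1/12 s, in which the tool goes at most 41.7 mm and 7.16 degrees, less where a joint would pass 70% of its speed; a pose out of reach is approached as far as the arm can. A call with a number of a shift or a turn outside -1 to 1 is refused whole. A call with a gripper value outside its range is refused whole. "hand" is the opening, from 0 (shut) to 1 (fully open), set as the call begins (left out, the last holds). The fingers move at their own pace and stop on an object; "force" is the grip in N (left out, the last holds). Time passes only in rows, so rows that repeat a pose let the fingers close, or fill a call up. It gives the time, the measured TCP pose, the force, the opening and the grip force at its end, in the units of the state.
- env.get_obs(): the state, without advancing time (a new reading comes with each control period).
- env.capture(name): name is "scene" or "top" or "wrist"; returns a dict with "frame" (384x512x3 uint8, red, green, blue), "range_z" (384x512 float32, m along the optical axis (not along the pixel's ray), 0 where there is no reading), "fovy" (degrees; the focal length in pixels is half the picture's height over the tangent of half this angle, whatever the lens; pixels are square), "cx", "cy" (the principal point, pixels), "position" and "rotation" of the camera in the world. Camera axes: x right, y down, z forward; pixel columns grow to the right and rows downward; lengths in m; the calibration is good to about 2 mm. The wrist camera is an equidistant fisheye: a pixel r from the principal point sees the ray r / f radians off the axis. A picture is of the moment at which its call begins.
- env.job_done(): hands the job in; it is judged then, once.
Trained networks look in a picture, given as the dict that the camera call returned (one of the last four; its "shot" number tells which), for a name from the list of things; names that differ only in an ending like _2 or _b are one class to them, and where a whole thing is asked for, a point or a joint stands for the part that bears it (a point fixed in the world has none). Each returns a list of dicts, best first, with "confidence" (0 to 1); they miss things now and then, are a little off and sometimes report something else, mostly with a low value. They report only what shows in the picture. A call takes as long as a camera call. They do not tell look-alikes from the thing itself.
- env.recognise(picture, target): "position" ([column, row] in pixels, amid what is visible of it).
- env.trace(picture, target): "pixels" (384x512 bool, what is visible of it) and "position" ([column, row] in pixels, amid what is visible of it).
The state is a dict: "t": time; "joint_positions": joint angles; "joint_vel": joint speeds; "joint_torque": joint torques, N m; "tool_pos": TCP position; "eef_rot": TCP orientation; "contact_force": force on the tool from outside, world axes, zero at the start; "wrist_torque": the same for the moment, N m; "opening": opening from 0.0 (shut) to 1.0 (fully open); "gripper_force": force on a finger pad.
Only numpy, scipy, OpenCV 4.12 (cv2) and the standard library are available. Lean on these libraries where they do the work, as an engineer would, in place of code of your own. Each camera call takes 0.05 s, during which the arm holds its last target. There are 200 camera calls.

## Task

Tidy the repair bench: pick up the cordless soldering iron and lay it in its rest, with the handle in the wide fork, the thin metal barrel in the narrow fork and the tip pointing out beyond it, so that it lies level, the back end of the handle standing out behind the wide fork and its front end clear of the narrow one. Set it down gently, do not drop it, and leave the desoldering pump where it lies.

Things in the scene. Friction and masses are not known exactly. Their poses are not given: they have to be found in the camera images.
- iron_mid (a point): Centre (half-way up) of the soldering iron's handle. Black straight handle 130 long, 26 wide, 26 mm high, grey switch on top; then a bare steel barrel 8 mm thick, 56 long, and a copper point, on one axis. 0.13 kg, balances within 15 mm of here. Lies flat, this point 13 mm above the bench. x axis towards the tip, z up; tip starts within 25 deg of straight away from the robot. Grip here, across.
- iron_tip (a point): The very end of the iron's copper tip, 145 mm ahead of the handle's centre on the iron's axis; same axes as the handle's centre.
- rest: Fixed steel rest: base 190 x 75 x 12 mm, two 8 mm thick forks with flat floors and flared prongs. Origin on the bench below where the handle's centre belongs (68 mm up when seated, iron level); x towards where the tip points, z up. Wide fork x=-40: floor 55 high, 34 wide, top 82 high, 62 wide. Narrow fork x=+92: floor 64 high, 12 wide, top 86 high, 41 wide. Fingers fit between.
- pump_mid (a point): Centre of the desoldering pump, a bystander to leave alone: round black tube 20 mm thick, 125 long, lying on the bench, white nozzle at its +x end, plunger button at the other, 183 mm overall. Beside the iron, on either side, at least 100 mm away centre to centre. All other bystanders are under 60 mm high and clear of the iron, the rest and the way between.
Things that resemble listed ones, but are neither listed nor needed, are in the scene too. Of the things that look like the rest, take the one that is nearest to the robot's base at the start.

How it is judged:
At the end, for the whole second after the job is handed in: The iron lies still in the rest, handle centre within 20 mm along, 12 mm across and 8 mm in height of its seat (68 mm up); tip over 110 mm ahead of the seat point on the narrow-fork side, within 25 mm of the centre line and 15 mm of 68 mm height; the pump within 30 mm of its start (x of iron_mid in the frame of rest between -0.02 and 0.02 m and y of iron_mid in the frame of rest between -0.012 and 0.012 m and z of iron_mid in the frame of rest between 0.06 and 0.076 m and y of iron_tip in the frame of rest between -0.025 and 0.025 m and z of iron_tip in the frame of rest between 0.053 and 0.083 m and x of iron_tip in the frame of rest above 0.11 m and contact force between iron and rest above 0.2 N and linear speed of iron below 0.03 m/s and distance of pump_mid from where it was at the start of the episode below 0.03 m); the robot touches nothing.
It fails at once if the iron is dropped (falls free for more than about 20 mm) (contact force between the fingers and iron below 0.05 N and linear speed of iron above 0.65 m/s).
It also fails if it takes over 38 s, if anything falls off the work surface, if the arm or the gripper's body presses on something with over 40 N, if the wrist force passes 120 N, or if a joint passes its speed limit or range.

## Working session

There is one attempt and no reset: what is moved stays moved. The work goes in short steps, Python scripts to look and compute and a tool call to move; the robot and the scene stay as the last step left them, time stands still between calls to the robot, and variables do not carry over. Pictures are saved under pics/ and viewed, at most 10 in all, crops included, and the job is handed in when it is done.

Besides the shell and the picture viewer there is one more tool, called in YAML: its name, and indented under it one key for each argument. carry_out: Moves the arm, as the interface text tells. Shifts and turns lie within -1 to 1; 1 stands for 0.15 m of shift or 180 degrees of turn. Its arguments: {"type":"object","properties":{"increments":{"type":"array","items":{"type":"array","items":{"type":"number","minimum":-1,"maximum":1}}},"hand":{"type":"number"},"force":{"type":"number"}},"required":["increments"]}

```bash
mkdir -p pics; cat > h.py <<'E'
from rig import env
import numpy as np, cv2
from scipy.spatial.transform import Rotation as R
def save(c,n): cv2.imwrite(f'pics/{n}.png',c['frame'][:,:,::-1])
def cloud(c):
    h,w=c['range_z'].shape; f=h/2/np.tan(np.radians(c['fovy'])/2)
    v,u=np.mgrid[:h,:w]; z=c['range_z']
    p=np.stack([(u-c['cx'])/f*z,(v-c['cy'])/f*z,z],-1)
    r=np.array(c['rotation']); r=r if r.shape==(3,3) else R.from_quat(r).as_matrix()
    P=p@r.T+np.array(c['position']); P[z<=0]=np.nan
    return P
E
python3 - <<'E'
from h import *
o=env.get_obs(); print(o['tool_pos'],o['eef_rot'],o['t'])
a=env.capture('top');b=env.capture('scene');save(a,'top0');save(b,'scene0')
for c in(a,b):
    P=cloud(c); print(c['position'])
    for n in('iron_mid','iron_tip','rest','pump_mid'):
        for d in env.trace(c,n)[:4]:
            m=d['pixels']; print(n,round(d['confidence'],2),np.round(d['position']),m.sum(),np.round(np.nanmedian(P[m],0),3),np.round(np.nanmax(P[m][:,2]),3))
cv2.imwrite('pics/both.png',cv2.resize(np.hstack([a['frame'],b['frame']])[:,:,::-1],(800,300)))
np.save('top.npy',cloud(a));np.save('scene.npy',cloud(b))
E
```

```text
[ 0.20687891 -0.50923699  0.21808278] [ 9.81450032e-01  1.91717206e-01 -8.33757511e-05 -5.83068006e-04] 0.0
[0.44118244 0.02998365 0.9332157 ]
iron_mid 0.72 [391. 207.] 665 [ 0.541 -0.324  0.024] 0.03
iron_tip 0.94 [389. 214.] 699 [ 0.537 -0.325  0.024] 0.03
rest 0.88 [ 99. 197.] 2226 [0.584 0.415 0.011] 0.087
rest 0.56 [185. 232.] 2380 [0.494 0.193 0.011] 0.087
pump_mid 0.97 [318. 208.] 424 [ 0.547 -0.134  0.017] 0.024
[1.15344628 0.26753181 0.63947141]
iron_mid 0.83 [146. 158.] 473 [ 0.549 -0.32   0.024] 0.03
iron_tip 0.9 [140. 161.] 531 [ 0.559 -0.319  0.024] 0.03
rest 0.73 [336. 198.] 2002 [0.506 0.196 0.012] 0.087
rest 0.61 [424. 250.] 3100 [0.594 0.415 0.012] 0.086
rest 0.5 [204. 182.] 296 [ 0.568 -0.128  0.018] 0.022
pump_mid 0.58 [204. 181.] 336 [ 0.562 -0.13   0.017] 0.022
pump_mid 0.56 [142. 162.] 571 [ 0.556 -0.32   0.022] 0.03
```

View pics/top0.png

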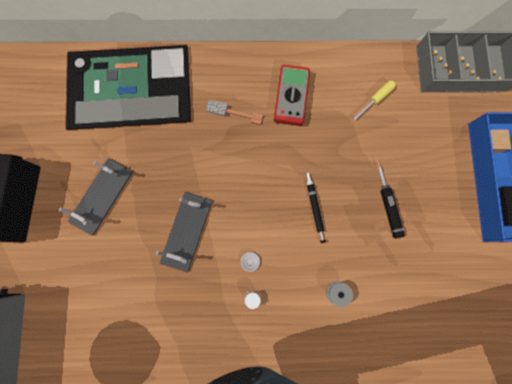

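View pics/scene0.png

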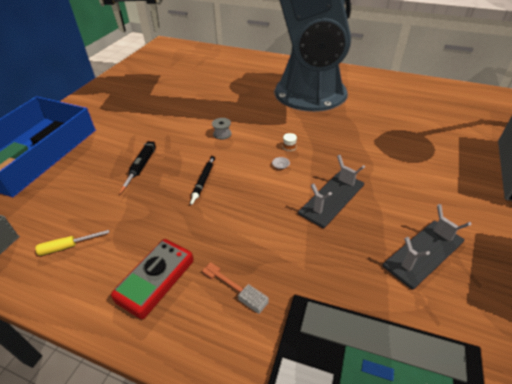

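The top view shows the iron at (391,207) with its tip at (379,163), and the pump at (318,208). The near rest is at (185,232), with forks around (195,200) and (175,260). The farther look-alike rest is at (99,197).

```bash
cat > rest.py <<'E'
from h import *
T=np.load('top.npy').reshape(-1,3);S=np.load('scene.npy').reshape(-1,3)
def sel(P,c,r,lo,hi):
    return P[(np.hypot(P[:,0]-c[0],P[:,1]-c[1])<r)&(P[:,2]>lo)&(P[:,2]<hi)]
for n,P in(('T',T),('S',S)):
    b=sel(P,(.5,.195),.13,.006,.018)
    (cx,cy),(w,h),a=cv2.minAreaRect((b[:,:2]*1000).astype(np.float32)); print(n,'base',cx,cy,w,h,a)
    bx=cv2.boxPoints(((cx,cy),(w,h),a)); e=[bx[1]-bx[0],bx[2]-bx[1]]; e=max(e,key=np.linalg.norm); e/=np.linalg.norm(e); e*=np.sign(e[0])
    print('axis',e,np.degrees(np.arctan2(e[1],e[0])))
    f=sel(P,(.5,.195),.15,.03,.1); l=(f[:,:2]*1000-[cx,cy])
    x=l@e; y=l@[-e[1],e[0]]
    for s in(-1,1):
        m=x*s>0; q=np.c_[x[m],y[m],f[m,2]*1000]; q=q[q[:,2].argsort()]
        print('fork',s,len(q),np.median(q[:,0]).round(1)); print('  top',q[-6:].round().tolist()); 
        for lo in range(35,90,5):
            k=q[(q[:,2]>=lo)&(q[:,2]<lo+5)]
            if len(k): print('  ',lo,len(k),k[:,1].min().round(1),k[:,1].max().round(1),np.median(k[:,0]).round(1))
    i=sel(P,(.55,-.32),.2,.019,.035); i=i[abs(i[:,1]+.32)<.09]
    print('iron handle',cv2.minAreaRect((i[:,:2]*1000).astype(np.float32)),i[:,2].max())
    i=sel(P,(.55,-.32),.2,.008,.035); i=i[abs(i[:,1]+.32)<.09]
    print('iron all',cv2.minAreaRect((i[:,:2]*1000).astype(np.float32)))
E
python3 rest.py
```

```text
T base 497.1502990722656 194.66775512695312 75.5550765991211 189.75762939453125 71.86878967285156
axis [ 0.9503464  -0.31119415] -18.131207
fork -1 127 -65.6
  top [[-63.0, -34.0, 81.0], [-69.0, 32.0, 81.0], [-65.0, -35.0, 81.0], [-68.0, -34.0, 83.0], [-64.0, 31.0, 83.0], [-62.0, 31.0, 83.0]]
   35 3 -15.5 0.2 -62.1
   40 2 1.0 16.4 -62.2
   45 3 -14.8 8.3 -62.2
   50 40 -17.5 18.6 -66.1
   55 23 -21.9 21.4 -65.4
   60 10 -23.2 24.5 -67.0
   65 6 -24.5 26.3 -64.9
   70 12 -29.3 32.1 -65.7
   75 16 -36.0 35.9 -67.0
   80 9 -35.5 31.6 -65.0
fork 1 84 65.1
  top [[63.0, -22.0, 84.0], [66.0, -22.0, 85.0], [66.0, -24.0, 85.0], [68.0, -21.0, 86.0], [62.0, 21.0, 87.0], [69.0, 21.0, 87.0]]
   35 2 -5.2 2.4 61.8
   40 1 -9.0 -9.0 62.0
   45 1 -1.8 -1.8 61.9
   50 1 5.2 5.2 61.8
   55 2 -6.1 -0.5 63.4
   60 19 -7.4 8.0 65.4
   65 13 -10.7 13.7 66.0
   70 8 -13.9 14.3 65.6
   75 12 -17.2 18.4 65.0
   80 20 -25.3 25.1 65.4
   85 4 -24.1 21.1 67.0
iron handle ((539.8091430664062, -328.2937316894531), (137.54693603515625, 27.762781143188477), 11.74210262298584) 0.029691375661154096
iron all ((574.
[... 605 characters left out ...]
7 -36.5 35.3 -64.8
   80 8 -35.5 32.3 -66.9
fork 1 178 68.0
  top [[63.0, 21.0, 85.0], [69.0, -21.0, 86.0], [61.0, -21.0, 86.0], [64.0, -19.0, 86.0], [67.0, 24.0, 87.0], [66.0, -21.0, 87.0]]
   35 15 -7.8 8.6 67.8
   40 13 -9.5 9.0 68.0
   45 15 -9.0 8.8 68.1
   50 13 -7.0 8.8 68.3
   55 13 -8.9 8.4 68.6
   60 26 -10.6 11.7 67.9
   65 15 -14.4 12.0 67.2
   70 16 -17.0 18.3 67.8
   75 14 -20.9 20.3 68.5
   80 20 -25.0 24.6 67.1
   85 6 -21.4 23.7 65.3
iron handle ((548.9523315429688, -325.38336181640625), (158.463134765625, 26.081714630126953), 11.329833030700684) 0.03021224402356182
iron all ((572.9758911132812, -319.7989196777344), (207.633544921875, 26.875333786010742), 11.862527847290039)
```

carry_out:
  increments:
    - [0.08,-0.01,0,0,0,0]
    - [0.2,-0.03,0.04,0,0,0]
    - [0.34,-0.05,0.08,0,0,0]
    - [0.48,-0.07,0.12,0,0,0]
    - [0.62,-0.08,0.16,0,0,0]
    - [0.75,-0.1,0.2,0,0,0]
    - [0.88,-0.11,0.24,0,0,0]
    - [1.0,-0.12,0.28,0,0,0]
  hand: 1
  force: 20

```text
t: 1.17
tool_pos: [0.3407, -0.4352, 0.1764]
eef_rot: [0.981, 0.192, 0.0, 0.0]
contact_force: [0.3, 0.2, 1.1]
opening: 1.0
gripper_force: 0.0
```

carry_out:
  increments:
    - [0.14,-0.02,0.03,0,0,0]
    - [0.28,-0.04,0.05,0,0,0]
    - [0.42,-0.06,0.08,0,0,0]
    - [0.56,-0.08,0.1,0,0,0]
    - [0.7,-0.1,0.13,0,0,0]
    - [0.82,-0.11,0.15,0,0,0]
    - [0.92,-0.12,0.17,0,0,0]
    - [1.0,-0.13,0.18,0,0,0]

```text
t: 1.83
tool_pos: [0.4721, -0.3607, 0.1493]
eef_rot: [0.981, 0.192, -0.0, -0.0]
contact_force: [0.1, 0.8, -0.6]
opening: 1.001
gripper_force: 0.0
```

carry_out:
  increments:
    - [0.09,-0.01,0.03,0,0,0.012]
    - [0.18,-0.02,0.06,0,0,0.024]
    - [0.27,-0.03,0.09,0,0,0.036]
    - [0.36,-0.035,0.12,0,0,0.046]
    - [0.42,-0.04,0.14,0,0,0.056]
    - [0.46,-0.04,0.16,0,0,0.056]
    - [0.48,-0.04,0.16,0,0,0.056]
    - [0.48,-0.04,0.16,0,0,0.056]

```text
t: 2.5
tool_pos: [0.5356, -0.3291, 0.1256]
eef_rot: [0.994, 0.105, -0.0, -0.0]
contact_force: [-0.4, -0.1, 0.3]
opening: 1.001
gripper_force: 0.0
```

```bash
cat >> h.py <<'E'
def go(pos,yaw):
    o=env.get_obs(); r=R.from_quat(o['eef_rot'])
    t=R.from_euler('z',yaw,degrees=True)*R.from_quat([1,0,0,0])
    d=r.inv().apply(np.array(pos)-o['tool_pos'])/.15; w=(r.inv()*t).as_rotvec()/np.pi
    print(o['t'],np.round(o['tool_pos'],4),'delta',d.round(3),w.round(4))
E
python3 - <<'E'
from h import *
go((.5355,-.329,.004),12)
c=env.capture('wrist');save(c,'w1')
for n in('iron_mid','iron_tip'):
  for d in env.recognise(c,n)[:2]:print(n,d)
print(c['position'],c['cx'],c['cy'],c['fovy'])
E
```

```text
2.5 [ 0.5356 -0.3291  0.1256] delta [-0.   -0.    0.81] [-0.      0.      0.0006]
iron_mid {'position': [258.3, 167.5], 'confidence': 0.88}
iron_tip {'position': [253.0, 170.7], 'confidence': 0.64}
[ 0.61130743 -0.31194298  0.29237215] 253.84987300507044 193.1465067934711 65.70646984690485
```

View pics/w1.png

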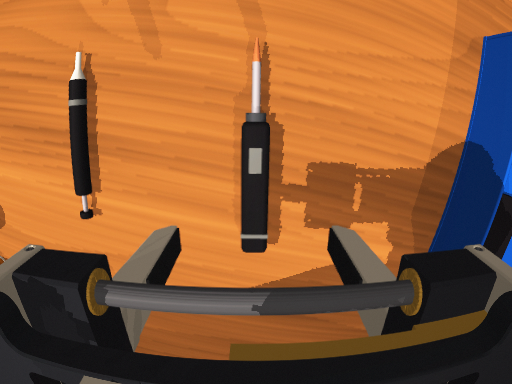

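The iron is upright in the wrist view at column 255, centred between the fingers. I'll descend and grip it.

carry_out:
  increments:
    - [0,0,0.08,0,0,0]
    - [0,0,0.2,0,0,0]
    - [0,0,0.34,0,0,0]
    - [0,0,0.48,0,0,0]
    - [0,0,0.61,0,0,0]
    - [0,0,0.71,0,0,0]
    - [0,0,0.78,0,0,0]
    - [0,0,0.8,0,0,0]

```text
t: 3.32
tool_pos: [0.5342, -0.3288, 0.0035]
eef_rot: [0.995, 0.105, -0.001, -0.001]
contact_force: [-0.2, -0.0, -0.6]
opening: 0.996
gripper_force: 0.0
```

carry_out:
  increments:
    - [0,0,0,0,0,0]
    - [0,0,0,0,0,0]
    - [0,0,0,0,0,0]
    - [0,0,0,0,0,0]
    - [0,0,0,0,0,0]
    - [0,0,0,0,0,0]
    - [0,0,0,0,0,0]
    - [0,0,0,0,0,0]
  hand: 0
  force: 30

```text
t: 3.98
tool_pos: [0.5353, -0.3293, 0.0058]
eef_rot: [0.994, 0.105, 0.0, 0.0]
contact_force: [0.4, 0.7, 0.2]
opening: 0.477
gripper_force: 0.0
```

carry_out:
  increments:
    - [0,0,0,0,0,0]
    - [0,0,-0.05,0,0,0]
    - [0,0,-0.15,0,0,0]
    - [0,0,-0.3,0,0,0]
    - [0,0,-0.47,0,0,0]
    - [0,0,-0.64,0,0,0]
    - [0,0,-0.8,0,0,0]
    - [0,0,-0.9,0,0,0]

```text
t: 4.65
tool_pos: [0.5358, -0.3296, 0.1438]
eef_rot: [0.994, 0.105, 0.001, 0.001]
contact_force: [0.2, -0.7, -0.5]
opening: 0.273
gripper_force: 30.0
```

```bash
python3 - <<'E'
from h import *
go((.4723,.2028,.16),-18.2)
E
```

```text
4.65 [ 0.5358 -0.3296  0.1438] delta [ 0.326 -3.559 -0.115] [ 0.0005 -0.0007  0.1679]
```

The fingers only finished closing as the lift began, so I'll check how the iron sits in the hand.

```bash
python3 - <<'E'
from h import *
o=env.get_obs();c=env.capture('wrist');save(c,'w2')
s=env.capture('scene');P=cloud(s)
r=R.from_quat(o['eef_rot'])
for n in('iron_mid','iron_tip'):
  for d in env.trace(s,n)[:1]:
    p=P[d['pixels']];q=r.inv().apply(p-o['tool_pos'])*1000
    print(n,d['confidence'],len(q),np.nanpercentile(q,[2,50,98],axis=0).round(1))
q=r.inv().apply(P.reshape(-1,3)-o['tool_pos'])*1000
q=q[(abs(q[:,1])<16)&(q[:,0]>-75)&(q[:,0]<155)&(q[:,2]<45)&(q[:,2]>-30)]
for a in range(-75,155,10):
    k=q[(q[:,0]>=a)&(q[:,0]<a+10)]
    if len(k):print(a,len(k),k.min(0).round(1),k.max(0).round(1))
E
```

```text
iron_mid 0.79 536 [[-100.   -13.4   -8.3]
 [  34.6   -5.3    0.7]
 [ 125.4  118.   143.3]]
iron_tip 0.68 480 [[-55.5 -13.1  -8.1]
 [ 36.4  -5.9  -0.8]
 [115.9  11.3  15.4]]
-65 13 [-61.6 -12.6  -7. ] [-55.4  -2.5  15.5]
-55 20 [-54.5 -13.4  -7.8] [-45.1  -3.4  18. ]
-45 19 [-44.1 -13.6  -7.3] [-35.3  -8.8  18.3]
-35 10 [-34.2 -13.5  -5.5] [-26.8  10.1  18. ]
-25 13 [-24.9 -12.6  -7.4] [-16.9  11.2  15.2]
-15 35 [-14.1 -13.3 -29.4] [-5.1 14.8 18. ]
-5 45 [ -5.  -12.7 -28.9] [ 4.8 15.4 15.8]
5 59 [  5.3 -15.  -29.1] [14.7 15.  16.4]
15 35 [ 15.2 -12.8  -8.5] [24.9 11.7 16.5]
25 45 [ 25.1 -12.7  -8.8] [34.8 13.7 17.3]
35 40 [ 35.3 -12.7  -8.5] [44.9 11.4 18.6]
45 35 [ 45.5 -12.6  -8.7] [55.  11.8 16.7]
55 68 [ 55.1 -12.3  -9. ] [64.9 12.6 17.7]
65 48 [65.  -9.8 -7.9] [75.  12.7 15.9]
75 16 [ 75.  -10.4  -2.8] [83.1  4.8 10.6]
85 10 [85.1 -2.8  1.6] [92.8  3.   9.9]
95 14 [95.2 -3.5  2. ] [104.6   4.3   5.9]
105 10 [105.9  -1.6   0.7] [113.    2.2   8.6]
115 12 [115.9  -1.7   1. ] [123.9   4.4   8. ]
125 13 [125.   -1.    1.8] [135.    4.6   6.7]
135 6 [137.5  -0.    4. ] [144.8   3.    7. ]
```

View pics/w2.png

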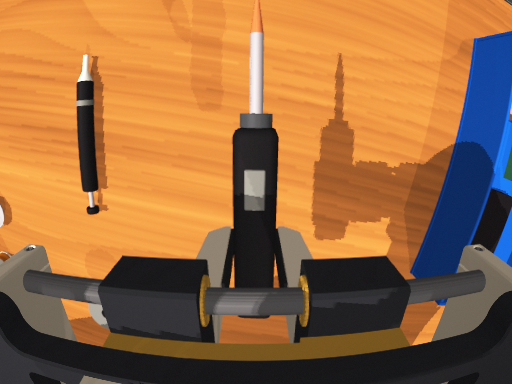

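The iron is held level and centred. Its axis is about 5 mm beyond the TCP and its along-offset is about 0, so the seated TCP height is about 73 mm. Next I'll carry it over to the rest.

carry_out:
  increments:
    - [0.01,-0.04,-0.01,0,0,0]
    - [0.02,-0.12,-0.03,0,0,0]
    - [0.03,-0.24,-0.05,0,0,0]
    - [0.04,-0.38,-0.07,0,0,0]
    - [0.05,-0.53,-0.09,0,0,0]
    - [0.06,-0.68,-0.11,0,0,0]
    - [0.07,-0.83,-0.11,0,0,0]
    - [0.08,-0.98,-0.11,0,0,0]

```text
t: 5.52
tool_pos: [0.5156, -0.1809, 0.1567]
eef_rot: [0.994, 0.105, -0.0, -0.0]
contact_force: [0.1, 1.3, -1.0]
opening: 0.269
gripper_force: 30.0
```

carry_out:
  increments:
    - [0.01,-0.14,0,0,0,0]
    - [0.02,-0.28,0,0,0,0]
    - [0.03,-0.41,0,0,0,0]
    - [0.05,-0.54,0,0,0,0]
    - [0.06,-0.67,0,0,0,0]
    - [0.07,-0.79,0,0,0,0]
    - [0.08,-0.9,0,0,0,0]
    - [0.09,-1.0,0,0,0,0]

```text
t: 6.18
tool_pos: [0.4972, -0.0316, 0.1566]
eef_rot: [0.994, 0.105, -0.001, -0.0]
contact_force: [0.0, -0.4, -0.9]
opening: 0.273
gripper_force: 30.0
```

carry_out:
  increments:
    - [0.01,-0.11,0,0,0,0.02]
    - [0.02,-0.22,0,0,0,0.04]
    - [0.03,-0.34,0,0,0,0.065]
    - [0.05,-0.46,0,0,0,0.09]
    - [0.06,-0.58,0,0,0,0.115]
    - [0.07,-0.7,0,0,0,0.14]
    - [0.08,-0.79,0,0,0,0.16]
    - [0.09,-0.85,0,0,0,0.168]

```text
t: 6.85
tool_pos: [0.4836, 0.0959, 0.1566]
eef_rot: [0.987, -0.16, -0.001, 0.0]
contact_force: [0.7, 0.2, -0.6]
opening: 0.272
gripper_force: 30.0
```

```bash
python3 - <<'E'
from h import *
go((.4723,.2028,.14),-18.2)
E
```

```text
6.85 [0.4836 0.0959 0.1566] delta [-0.296 -0.653  0.111] [ 0.0001  0.0005 -0.0009]
```

carry_out:
  increments:
    - [-0.04,-0.08,0.01,0,0,0]
    - [-0.09,-0.2,0.03,0,0,0]
    - [-0.15,-0.33,0.05,0,0,0]
    - [-0.21,-0.46,0.07,0,0,0]
    - [-0.26,-0.57,0.09,0,0,0]
    - [-0.29,-0.64,0.11,0,0,0]
    - [-0.296,-0.653,0.11,0,0,0]
    - [-0.296,-0.653,0.11,0,0,0]

```text
t: 7.52
tool_pos: [0.4728, 0.2013, 0.1403]
eef_rot: [0.987, -0.158, -0.0, 0.0]
contact_force: [0.7, -0.8, -2.1]
opening: 0.271
gripper_force: 30.0
```

```bash
python3 - <<'E'
from h import *
go((.4723,.2028,.073),-18.2)
o=env.get_obs()
T=R.from_euler('z',-18.2,degrees=True)
for n in('scene','top'):
  s=env.capture(n);P=cloud(s)
  if n=='scene': cv2.imwrite('pics/s3.png',cv2.resize(s['frame'][60:300,220:480,::-1],(780,720))[:600])
  q=T.inv().apply(P.reshape(-1,3)-[.4723,.2028,0])*1000
  q=q[(q[:,0]>-80)&(q[:,0]<155)&(abs(q[:,1])<17)&(q[:,2]>100)&(q[:,2]<160)]
  print(n)
  for a in range(-75,155,10):
    k=q[(q[:,0]>=a)&(q[:,0]<a+10)]
    if len(k):print(a,len(k),k.min(0).round(1),k.max(0).round(1))
E
```

```text
7.5167 [0.4728 0.2013 0.1403] delta [-0.006 -0.009  0.448] [0.0002 0.0002 0.0003]
scene
-65 7 [-62.4   6.  126. ] [-55.3   9.9 142.1]
-55 9 [-54.2   9.  116.5] [-45.7  11.2 140.8]
-45 5 [-44.4 -14.6 142.9] [-36.8  -9.1 145.6]
-35 10 [-34.6 -13.4 143.2] [-26.8  -6.2 145.8]
-25 17 [-23.8 -13.6 123.5] [-15.1   9.3 145.2]
-15 31 [-14.3 -16.  121. ] [ -5.1  10.2 158.1]
-5 42 [ -3.8 -16.5 123. ] [  5.   10.1 159.4]
5 74 [  5.1 -16.9 122.3] [ 14.5  16.5 159.8]
15 42 [ 15.1 -14.3 122. ] [ 24.8  10.6 145.9]
25 45 [ 25.4 -12.6 125.6] [ 34.9  10.4 145.7]
35 47 [ 35.4 -12.1 123.6] [ 44.7  10.8 146.3]
45 47 [ 45.1 -13.9 124.6] [ 55.   10.1 145.3]
55 68 [ 55.1 -15.2 120.3] [ 65.   10.  145.9]
65 62 [ 65.  -13.9 120.5] [ 74.8   8.6 142.9]
75 20 [ 75.1 -11.1 124.1] [ 84.2   4.3 138.6]
85 13 [ 85.2  -5.4 130.7] [ 94.6   0.6 135.6]
95 15 [ 95.2  -7.7 131. ] [104.4   0.4 135.7]
105 14 [105.7  -6.9 129.6] [1.147e+02 1.000e-01 1.347e+02]
115 14 [115.1  -6.5 130.1] [1.249e+02 1.000e-01 1.355e+02]
125 14 [125.2  -6.4 130.7] [134.2  -0.5 135.1]
135 7 [135.1  -4.8 129.9] [143.7  -2.6 133. ]
145 2 [145.4  -4.7 131.4] [147.5  -3.2 131.7]
top
35 19 [ 39.1 -16.4 122.7] [ 44.8  -6.5 148. ]
45 42 [ 45.1 -16.5 121.1] [ 54.8   1.7 147.1]
55 58 [ 55.3 -16.9 123.5] [ 64.9   7.7 146. ]
65 43 [ 65.  -15.7 125.1] [ 74.9   6.9 144.1]
75 19 [ 75.4 -13.1 130.4] [ 84.6  -0.3 140.5]
85 16 [ 85.5  -7.7 130.9] [ 94.7  -0.8 135.7]
95 17 [ 95.4  -7.8 126.9] [104.6  -0.2 135.5]
105 17 [105.2  -7.8 130.5] [1.149e+02 1.000e-01 1.355e+02]
115 15 [115.8  -7.7 131.2] [124.7  -0.7 136.8]
125 13 [125.8  -7.5 130.2] [134.4  -0.6 134.4]
135 8 [135.2  -6.5 128.7] [144.8  -3.7 134. ]
145 1 [146.8  -4.8 129.8] [146.8  -4.8 129.8]
```

View pics/s3.png

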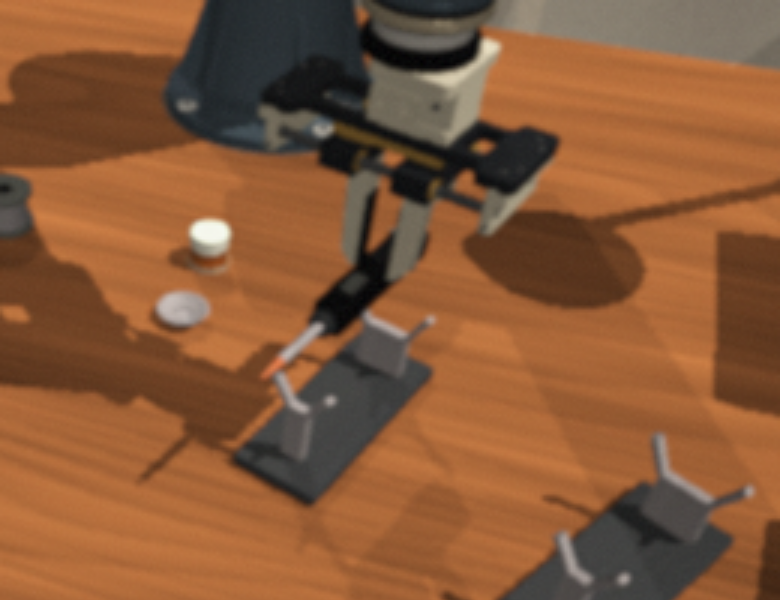

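The iron is above the rest, sitting about 2 mm to the right with about 1° of yaw error. I'll correct both during the descent.

carry_out:
  increments:
    - [-0.008,-0.006,0.02,0,0,-0.003]
    - [-0.015,-0.013,0.07,0,0,-0.006]
    - [-0.015,-0.013,0.14,0,0,-0.006]
    - [-0.015,-0.013,0.21,0,0,-0.006]
    - [-0.015,-0.013,0.28,0,0,-0.006]
    - [-0.015,-0.013,0.34,0,0,-0.006]
    - [-0.015,-0.013,0.375,0,0,-0.006]
    - [-0.015,-0.013,0.38,0,0,-0.006]

```text
t: 8.28
tool_pos: [0.4713, 0.2033, 0.0822]
eef_rot: [0.989, -0.149, -0.001, 0.0]
contact_force: [0.3, 0.5, -1.3]
opening: 0.27
gripper_force: 30.0
```

```bash
cat > m.py <<'E'
from h import *
o=env.get_obs(); print(o['t'],o['tool_pos'],o['contact_force'],o['wrist_torque'],o['opening'])
T=R.from_euler('z',-18.2,degrees=True)
for n in('scene','top'):
  s=env.capture(n);P=cloud(s)
  cv2.imwrite(f'pics/{n}_{o["t"]:.2f}.png',cv2.resize(s['frame'][80:280,220:440,::-1] if n=='scene' else s['frame'][150:300,100:260,::-1],(640,580)))
  q=T.inv().apply(P.reshape(-1,3)-[.4723,.2028,0])*1000
  q=q[(q[:,0]>-80)&(q[:,0]<155)&(abs(q[:,1])<17)&(q[:,2]>55)&(q[:,2]<105)]
  print(n)
  for a in range(-75,155,10):
    k=q[(q[:,0]>=a)&(q[:,0]<a+10)]
    if len(k):print(a,len(k),k.min(0).round(1),k.max(0).round(1))
E
python3 m.py
```

```text
8.2833 [0.47131155 0.20329947 0.08222858] [ 0.26702358  0.51481235 -1.29778896] [ 0.07190971  0.00965502 -0.05023105] 0.27034623282811393
scene
-65 8 [-63.9   9.2  69.2] [-55.   11.6  84.1]
-45 10 [-44.1 -12.7  55. ] [-35.2  16.   88.2]
-35 10 [-34.4 -11.5  85.3] [-25.9  -3.6  87.8]
-25 17 [-24.3 -11.9  83.8] [-15.7   0.9  87.9]
-15 30 [-13.7 -14.7  65.8] [ -5.1  11.7 103.4]
-5 56 [ -4.8 -15.6  66.4] [  4.9  17.  105. ]
5 58 [  5.  -16.5  66.2] [ 14.5  16.7 105. ]
15 44 [ 15.4 -10.7  64.5] [24.9 12.5 89.2]
25 35 [ 25.6 -11.1  66.4] [34.5 12.2 89.5]
35 42 [ 35.4 -10.3  66.9] [44.8 12.9 90.8]
45 46 [ 45.1 -12.4  68.1] [54.8 12.6 87.7]
55 67 [ 55.  -12.5  64.7] [65.  13.  88.1]
65 51 [ 65.2 -10.7  64.3] [74.9  8.3 83.2]
75 13 [75.2 -4.1 73.4] [84.4  3.  80.1]
85 59 [ 85.5 -16.9  55.6] [94.9 16.9 80.6]
95 24 [ 95.  -14.5  56.4] [104.6  15.1  79.2]
105 16 [105.1  -3.9  71.2] [115.    4.3  78.1]
115 14 [115.   -3.   71.1] [124.    3.2  77.8]
125 12 [125.5  -2.8  70.9] [134.6   2.   76.2]
135 6 [135.6  -0.8  73.2] [145.    1.   74.3]
top
35 16 [ 37.1 -13.7  66.5] [44.3 -6.9 87.7]
45 33 [ 45.1 -13.6  66.9] [54.8  2.9 87.6]
55 46 [ 55.3 -14.1  67.6] [64.9  9.8 87.7]
65 33 [ 65.1 -10.3  66.2] [75.   8.9 84.3]
75 14 [75.6 -3.9 73.2] [84.5  3.5 78.2]
85 47 [ 85.5 -16.9  59.9] [94.6 16.3 79.1]
95 20 [ 95.1 -13.9  64.3] [103.7  12.4  79.6]
105 15 [105.1  -3.4  71.5] [114.6   3.7  77.5]
115 13 [115.7  -3.2  72.4] [124.2   3.4  77.2]
125 11 [125.5  -3.   71.8] [134.7   2.5  78.1]
135 6 [136.7  -1.8  71.8] [144.8   1.7  74.9]
```

It's now well centred, with the axis about 74 mm up. I'll lower it the last 6 mm slowly.

carry_out:
  increments:
    - [0,0,0.006,0,0,0]
    - [0,0,0.013,0,0,0]
    - [0,0,0.02,0,0,0]
    - [0,0,0.026,0,0,0]
    - [0,0,0.032,0,0,0]
    - [0,0,0.036,0,0,0]
    - [0,0,0.04,0,0,0]
    - [0,0,0.04,0,0,0]

```text
t: 9.05
tool_pos: [0.4719, 0.2035, 0.0776]
eef_rot: [0.989, -0.149, 0.0, -0.0]
contact_force: [0.1, -0.4, -0.8]
opening: 0.267
gripper_force: 30.0
```

```bash
python3 m.py | egrep '^(8|9|1[0-9]|scene|top|[45]5|1[012]5) '
```

```text
15 39 [ 15.  -12.1  63.2] [24.8 12.8 83.5]
45 35 [ 45.7 -11.1  61.7] [54.4 12.6 83.3]
55 71 [ 55.3 -11.8  58.3] [64.8 12.8 83.6]
105 13 [105.2  -2.2  67.6] [114.3   3.8  72.7]
115 14 [116.2  -2.7  67.3] [124.8   3.4  73.6]
125 11 [125.7  -2.2  68. ] [134.5   4.1  71.5]
45 33 [ 45.2 -13.3  60.2] [54.9  3.6 83. ]
55 42 [ 55.5 -13.5  57.5] [64.5  8.6 82.8]
105 13 [105.4  -3.6  66.3] [114.3   4.1  72.8]
115 13 [115.1  -3.5  67. ] [124.3   4.   73.5]
125 9 [125.2  -2.6  65.1] [132.8   2.9  70.1]
```

The axis is about 68.5 mm up, which is at or within 1 mm of its seat. I'll lower 1 mm more, then release.

carry_out:
  increments:
    - [0,0,0.003,0,0,0]
    - [0,0,0.006,0,0,0]
    - [0,0,0.006,0,0,0]
    - [0,0,0.006,0,0,0]
    - [0,0,0.006,0,0,0]
    - [0,0,0.006,0,0,0]
    - [0,0,0.006,0,0,0]
    - [0,0,0.006,0,0,0]
  force: 8

```text
t: 9.82
tool_pos: [0.4719, 0.2034, 0.0772]
eef_rot: [0.989, -0.149, 0.0, 0.0]
contact_force: [-2.4, -2.4, 6.0]
opening: 0.281
gripper_force: 8.0
```

carry_out:
  increments:
    - [0,0,0,0,0,0]
    - [0,0,0,0,0,0]
    - [0,0,0,0,0,0]
    - [0,0,0,0,0,0]
    - [0,0,0,0,0,0]
    - [0,0,0,0,0,0]
    - [0,0,0,0,0,0]
    - [0,0,0,0,0,0]
  hand: 0.7

```text
t: 10.48
tool_pos: [0.4719, 0.2035, 0.0767]
eef_rot: [0.989, -0.149, -0.0, 0.0]
contact_force: [0.5, -0.1, 0.8]
opening: 0.695
gripper_force: 0.0
```

carry_out:
  increments:
    - [0,0,0,0,0,0]
    - [0,0,-0.03,0,0,0]
    - [0,0,-0.1,0,0,0]
    - [0,0,-0.22,0,0,0]
    - [0,0,-0.38,0,0,0]
    - [0,0,-0.56,0,0,0]
    - [0,0,-0.74,0,0,0]
    - [0,0,-0.9,0,0,0]

```text
t: 11.15
tool_pos: [0.4719, 0.2035, 0.2145]
eef_rot: [0.989, -0.149, 0.001, -0.0]
contact_force: [0.4, -0.2, -0.7]
opening: 0.696
gripper_force: 0.0
```

```bash
python3 m.py; ls pics; cp pics/scene_1*.png pics/final.png
python3 - <<'E'
from h import *
c=env.capture('top');P=cloud(c)
for d in env.trace(c,'pump_mid')[:1]:print(d['position'],np.nanmedian(P[d['pixels']],0))
E
```

```text
11.15 [0.47192532 0.20353179 0.21446979] [ 0.44815783 -0.15084867 -0.71584276] [ 0.03898614  0.01054271 -0.06345914] 0.6961040569550639
scene
-75 1 [-65.   -4.2  78.1] [-65.   -4.2  78.1]
-65 22 [-62.7 -13.4  63.6] [-55.2  10.7  82.1]
-55 31 [-54.9 -12.5  57.5] [-45.1  10.9  83.8]
-45 47 [-44.9 -15.5  55. ] [-35.1  16.4  83.3]
-35 38 [-35.  -12.7  62.3] [-25.5  12.1  83.6]
-25 38 [-24.5 -12.5  60.7] [-15.4  11.6  82.7]
-15 35 [-14.9 -13.   61.3] [-5.1 11.9 82.1]
-5 42 [ -4.9 -12.7  61.5] [ 4.9 11.9 82.1]
5 35 [  5.2 -11.8  59.5] [14.3 12.5 82.1]
15 43 [ 15.  -12.1  60.4] [24.8 12.9 83.9]
25 42 [ 25.2 -12.2  60.8] [35.  13.2 84.5]
35 41 [ 35.3 -11.2  60.4] [44.9 12.9 84.5]
45 42 [ 45.1 -11.2  61.5] [54.9 13.7 83. ]
55 64 [ 55.1 -10.9  60.2] [64.9 13.4 83.4]
65 55 [65.1 -7.5 59.8] [74.8 11.9 81.3]
75 11 [75.  -0.9 61.2] [82.1  4.5 72.2]
85 61 [ 85.3 -15.9  55.6] [94.9 16.8 76.8]
95 19 [ 95.5 -13.5  59.5] [104.8  16.7  78.6]
105 12 [107.4  -0.8  68. ] [114.7   6.1  73.1]
115 13 [115.8  -0.4  68.1] [124.8   5.6  72.6]
125 11 [126.2  -0.5  65.7] [134.4   4.7  72.3]
135 7 [136.4   1.   67. ] [143.4   3.7  70.8]
top
-65 1 [-59.6 -15.   67.1] [-59.6 -15.   67.1]
35 18 [ 41.7 -12.4  63.7] [44.9 13.6 82.3]
45 53 [ 45.2 -13.2  60.7] [54.9 13.6 83.5]
55 50 [ 55.  -12.6  59.6] [64.5 13.8 83.6]
65 35 [65.1 -8.5 56.9] [74.3 10.6 79.6]
75 15 [75.1 -2.9 66.8] [84.9  5.  73.3]
85 49 [ 86.  -15.9  58.3] [94.8 16.9 82.1]
95 18 [ 95.2 -16.6  65.4] [104.6  12.   77.5]
105 14 [105.4  -1.8  65.7] [114.4   6.2  72.9]
115 14 [115.2  -1.2  65.6] [124.4   5.8  72.8]
125 10 [125.3  -0.4  68. ] [134.5   5.2  71.9]
135 5 [135.1   0.7  67.3] [142.    4.2  70.7]
145 1 [145.5   2.2  66.5] [145.5   2.2  66.5]
both.png
s3.png
scene0.png
scene_11.15.png
scene_8.28.png
scene_9.05.png
top0.png
top_11.15.png
top_8.28.png
top_9.05.png
w1.png
w2.png
[314.5, 206.7] [ 0.54971517 -0.13373795  0.01588811]
```

View pics/final.png

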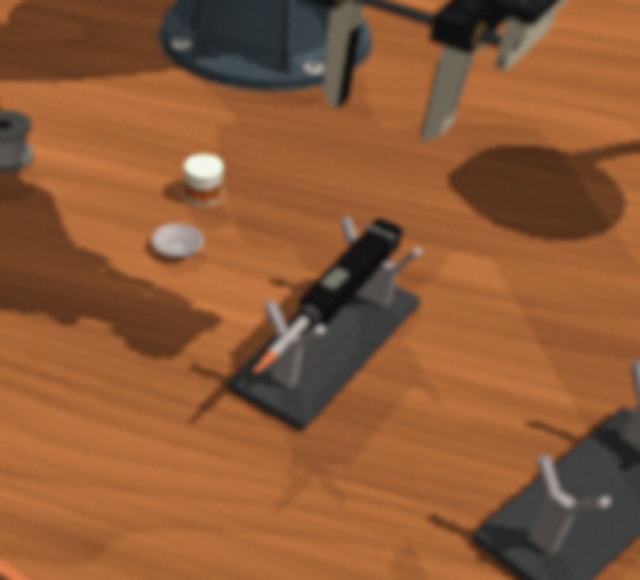

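The iron lies level in both forks, with its tip beyond the narrow one. The fingers are clear and the pump hasn't moved, so I'm handing the job in.

```bash
python3 -c "
from rig import env
print(env.job_done())"
```

```text
the job is handed in; nothing more can be done
None
```

I laid the iron level in the nearer rest, with the tip out past the narrow fork and the pump left where it was, and handed the job in at about 11 s; the hand-in returned no verdict.

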